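Tip the grinding balls out of a tall can

ROBOT

A 7-joint arm with a two-finger parallel gripper is mounted at the origin on a cart in front of the work surface, level with it; the furniture and walls round the work are solid. World frame = base frame: x ahead of the robot, y to its left, z up, the work surface at z = 0. Lengths are in m, angles in rad, forces in N, time in s.
With the tool pointing down it reaches from about 0.4 to 0.85 m from the base axis. Payload 4.5 kg.
Tool frame: the origin (TCP) lies at the centre of the arm's flange, where the gripper is bolted on; the fingertips stand nose_length ahead of it and the grasp point (between the pads) lies 147 mm ahead of it (nose_length is the distance from the TCP to the fingertips, in m); z points along the fingers, y is the line along which they close (so a half turn about z gives the same grasp; the last joint's range is limited). The gripper opens to 88 mm and grips with 3 to 60 N. Pads are 18 mm wide; open, the fingers measure 123 mm over their backs; the gripper's body (75 mm by 187 mm) begins 45 mm behind the grasp point.
Start: joints at [-1.266, 0.689, -0.195, 1.565, 0.157, 0.902, -0.215], TCP at [0.167, 0.602, 0.405] pointing down, gripper open.
Joint ranges: [-3.01, 3.01], [-0.46, 2.08], [-1.47, 1.51], [0.13, 2.56], [-1, 4.14], [0.04, 2.09], [-2.66, 2.66]. Speed limits (rad/s): [2.57, 2.57, 3.14, 3.14, 3.14, 3.14, 3.14].

INTERFACE

Orientations are given as a unit quaternion [x, y, z, w].
In Python, from plant import * gives the robot as it stands.
- The arm moves only by the tool play_rows, never from a script. Its argument "rows" is a list that holds one entry, the list of rows, each a list of 6 numbers: the shift along the tool's x, y, z normalised to -1 to 1, where 1 is 0.5 m, then the turn, a rotation vector about the tool's x, y, z normalised to -1 to 1, where 1 is 0.5 rad. A call has 1 to 20 rows; each row is the pose to reach, as a shift and turn from the pose commanded when the call began, along the tool's axes at that moment; what a row does not reach only later rows make up. A row lasts 1/12 s, in which the tool goes at most 41.7 mm and 7.16 degrees, less where a joint would pass 70% of its speed; a pose out of reach is approached as far as the arm can. A call with a number of a shift or a turn outside -1 to 1 is refused whole. A call with a gripper value outside its range is refused whole. "claw" is the closure, from 0 (fully open) to 1 (shut), set as the call begins (left out, the last holds). The fingers move at their own pace and stop on an object; "squeeze" is the grip in N (left out, the last holds). Time passes only in rows, so rows that repeat a pose let the fingers close. It gives the time, the measured TCP pose, the force, the opening and the grip force at its end, in the units of the state.
- get_state(): the state, without advancing time (a new reading comes with each control period).
- snapshot(name): name is "scene" or "top"; returns a dict with "pixels" (420x560x3 uint8, blue, green, red), "camera_matrix" (3x3 intrinsics, pixels), "world_to_cam" (4x4, takes a point from world to camera coordinates). Camera axes: x right, y down, z forward; pixel columns grow to the right and rows downward; lengths in m; the calibration is good to about 2 mm. A picture is of the moment at which its call begins. There is no depth.
- finish_job(): hands the job in; it is judged then, once.
The state is a dict: "clock": time; "q": joint angles; "qd": joint speeds; "joint_torque": joint torques, N m; "tool_pos": TCP position; "eef_rot": TCP orientation; "contact_force": force on the tool from outside, world axes, zero at the start; "moment": the same for the moment, N m; "opening": opening from 0.0 (shut) to 1.0 (fully open); "finger_force": force on a finger pad.
Only numpy, scipy, OpenCV 4.12 (cv2) and the standard library are available. Lean on these libraries where they do the work, as an engineer would, in place of code of your own. Each camera call takes 0.05 s, during which the arm holds its last target. There are 200 camera calls.

TASK

Empty the two steel balls from the tall square can into the steel bin. The can has to go over in two goes: first lean it mouth-up on the dark ledge bar of the bin with its foot on the bench, without letting it fall, and let go of it; then take hold of it again below its middle and tip it on over the ledge until both balls have rolled out into the bin. Lower it back to the same lean, foot on the bench, let go, and leave the other things alone.

Things in the scene. Friction and masses are not known exactly. Their poses are not given: they have to be found in the camera images.
- can: tall square plain aluminium can, 46 x 46 mm outside, 200 mm tall, walls 3 mm, open at one end, about 0.2 kg, stands upright on the bench at the start with two loose balls inside. Origin at the centre of its underside, z along the can towards the mouth, x and y square to its sides. Thin beads at foot and mouth stand 1 mm proud.
- can_mouth (a point): centre of the can's open end, 200 mm from its underside
- bin: plain steel open bin, fixed to the bench, 200 mm (its x) by 170 mm (its y), walls 79 mm high and 4 mm thick with a rounded lip up to 82 mm; rubber-lined floor 7 mm above the bench. Origin at the centre of its underside, on the bench; z up; its -x wall, the one on the robot's right-hand side, carries the ledge bar, and its +x, the way the can is tipped, points to the robot's left and somewhat away (x axis turned 57 to 86 degrees from straight ahead).
- bin_ledge (a point): top of the middle of the ledge bar: a round dark steel bar, 12 mm thick, along the bin's y on top of its -x wall, 165 mm long; this point is 85 mm above the bench and 98 mm from the bin's origin along its -x. Bar centre 6 mm below this point. With the foot edge of the can about 95 mm in front of the ledge the can leans some 48 degrees from upright and stays there by friction.
- bin_floor (a point): centre of the bin's inner floor
- ball_a_center (a point): centre of a steel ball, 18 mm across, 24 g, free to roll in the can; it rolls out once the mouth is well below level (15 to 25 degrees)
- ball_b_center (a point): centre of the second steel ball, same size
- tip_box: bystander: blue pipette-tip box 82 x 120 x 71 mm; origin at the centre of its underside
- beaker_2: bystander: glass beaker 72 mm across, 90 mm tall; origin at the centre of its underside
- tape_roll: bystander: roll of brown tape, 92 x 90 mm, 48 mm high, lying flat; origin at the centre of its underside
Things that resemble listed ones, but are neither listed nor needed, are in the scene too. What is shaped like the can but blue is not meant.

How it is judged:
On the way, in this order (a step that is already met when the one before it is completed fails the run):
1. the can leans on the bin's ledge, mouth up (30 to 69 degrees from upright), foot on the bench, let go and still (angle between can's own z axis and vertical between 0.52 and 1.2 rad and contact force between can and bin above 0.1 N and contact force between each of the arm, the fingers and can below 0.05 N and height (world z) of can below 0.03 m and x of can_mouth in the frame of bin_ledge above 0 m and linear speed of can below 0.03 m/s), for 0.3 s.
2. the can is gripped again, below its middle (contact force between the fingers and can above 2 N and z of the grasp point in the frame of can below 0.1 m), for 0.2 s.
3. the can, held below its middle, is tipped over the ledge with its mouth lower than its foot, and the balls are in the bin (angle between can's own z axis and vertical above 1.6 rad and contact force between the fingers and can above 1 N and z of the grasp point in the frame of can below 0.1 m and x of can_mouth in the frame of bin_ledge above 0 m and height (world z) of each of ball_a_center, ball_b_center below 0.06 m and horizontal distance between each of ball_a_center, ball_b_center and bin_floor below 0.125 m), for 0.1 s.
At the end, for the whole second after the job is handed in: Both balls lie on the floor of the bin; the can is at rest, released, leaning on the bin's ledge with its mouth up over the bin, 30 to 69 degrees from upright, and its foot on the bench (x of ball_a_center in the frame of bin between -0.1 and 0.1 m and y of ball_a_center in the frame of bin between -0.085 and 0.085 m and height (world z) of each of ball_a_center, ball_b_center below 0.04 m and x of ball_b_center in the frame of bin between -0.1 and 0.1 m and y of ball_b_center in the frame of bin between -0.085 and 0.085 m and angle between can's own z axis and vertical between 0.52 and 1.2 rad and contact force between can and bin above 0.1 N and height (world z) of can below 0.03 m and x of can_mouth in the frame of bin_ledge above 0 m and linear speed of can below 0.03 m/s); the robot touches nothing.
It fails at once if a bystander (tip box, beaker, tape roll) is moved more than 30 mm (distance of any of tip_box, beaker_2, tape_roll from where it was at the start of the episode above 0.03 m).
It fails at once if the can falls: it turns faster than 4 rad/s (angular speed of can above 4 rad/s).
It also fails if it takes over 61 s, if anything falls off the work surface, if the arm or the gripper's body presses on something with over 40 N, if the wrist force passes 120 N, or if a joint passes its speed limit or range.

## Working session

There is one attempt and no reset: what is moved stays moved. The work goes in short steps, Python scripts to look and compute and a tool call to move; the robot and the scene stay as the last step left them, time stands still between calls to the robot, and variables do not carry over. Pictures are saved under pics/ and viewed, at most 13 in all, crops included, and the job is handed in when it is done.

Besides the shell and the picture viewer there is one more tool, called as name([rows], argument=value, ...), one row to a line, values as JSON. play_rows: Moves the arm, as the interface text tells. Its arguments: {"type":"object","properties":{"rows":{"type":"array"},"claw":{"type":"number"},"squeeze":{"type":"number"}},"required":["rows"]}

```bash
ls; mkdir -p pics; python3 - <<'E'
from plant import *
import cv2,json
for n in("scene","top"):
    s=snapshot(n); cv2.imwrite(f"pics/{n}0.png",cv2.resize(s["pixels"],(800,600),interpolation=cv2.INTER_CUBIC))
    import numpy as np
    np.savez(f"cam_{n}.npz",K=s["camera_matrix"],T=s["world_to_cam"])
    print(n,s["camera_matrix"],s["world_to_cam"])
print(get_state())
E
```

```text
pics
scene [[481.5669923    0.         288.1081477 ]
 [  0.         481.5669923  213.03363581]
 [  0.           0.           1.        ]] [[ 0.53637183 -0.84366967 -0.02295072 -0.25332666]
 [-0.51260861 -0.30405235 -0.8029848   0.38398161]
 [ 0.6704757   0.44246316 -0.59555746  1.19668834]
 [ 0.          0.          0.          1.        ]]
top [[489.96284792   0.         276.06827933]
 [  0.         489.96284792 206.72529521]
 [  0.           0.           1.        ]] [[ 0.00783848 -0.99674171 -0.08027774  0.05922336]
 [-0.98844681  0.00442887 -0.15150341  0.52923593]
 [ 0.15136531  0.08053783 -0.98519145  1.40311172]
 [ 0.          0.          0.          1.        ]]
{'clock': 0.1, 'q': array([-1.26617725,  0.68986614, -0.19453806,  1.56621045,  0.15729767,
        0.90253213, -0.21509283]), 'qd': array([ 0.00028397, -0.00110697, -0.00067403, -0.00357402, -0.00184514,
       -0.00047351,  0.00114347]), 'joint_torque': array([-3.75516203e-03, -5.28502142e+01, -1.27191257e+00, -1.53840351e+01,
       -5.26116451e-02,  1.89610131e-03,  4.53880671e-05]), 'tool_pos': array([0.16713801, 0.60193453, 0.40401957]), 'eef_rot': array([ 1.34950352e-01,  9.90852029e-01, -8.10440488e-04, -5.36461228e-05]), 'contact_force': array([-0.00685598, -0.26745933,  0.33184783]), 'moment': array([0.02114043, 0.03641987, 0.02525338]), 'finger_force': 0.0, 'opening': 0.9969714385815255}
```

View pics/scene0.png

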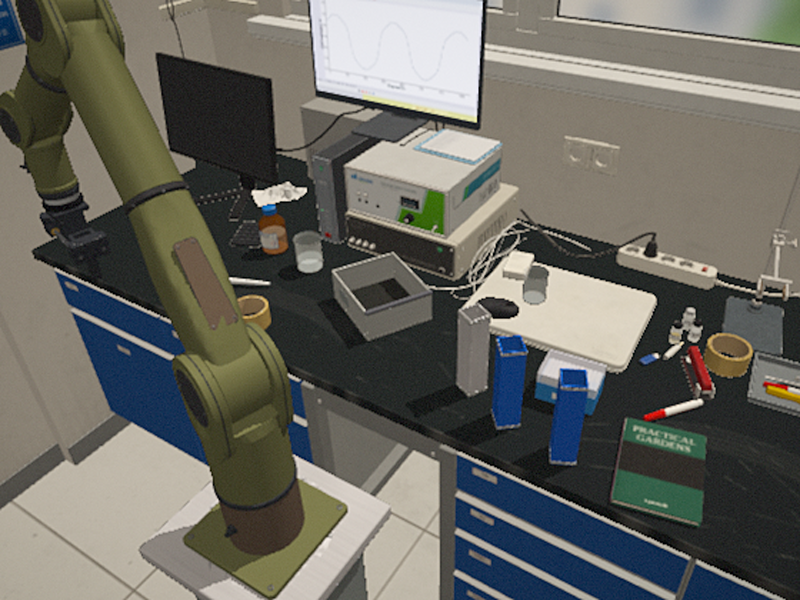

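View pics/top0.png

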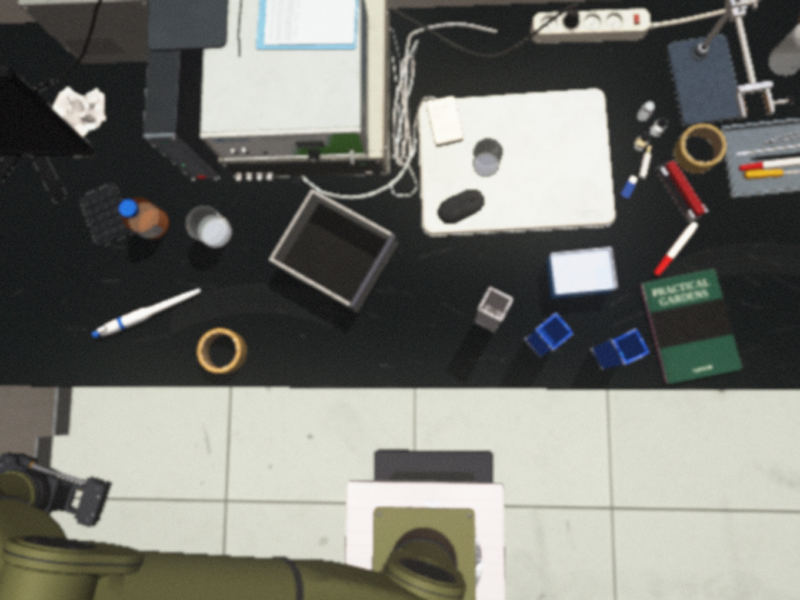

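The scene view shows the grey can around (473,350) and the bin around (382,295). The top view shows the can mouth at (495,302) and the bin at (334,250). I'll enlarge both.

```bash
python3 - <<'E'
import cv2
a=cv2.imread("pics/top0.png");b=cv2.imread("pics/scene0.png")
# crops in 800x600 coords
cv2.imwrite("pics/top_c.png",cv2.resize(a[180:350,255:525],None,fx=2.95,fy=2.95,interpolation=cv2.INTER_CUBIC))
cv2.imwrite("pics/scene_c.png",cv2.resize(b[240:410,320:520],None,fx=3.5,fy=3.5,interpolation=cv2.INTER_CUBIC))
E
```

```text
(no output)
```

View pics/top_c.png

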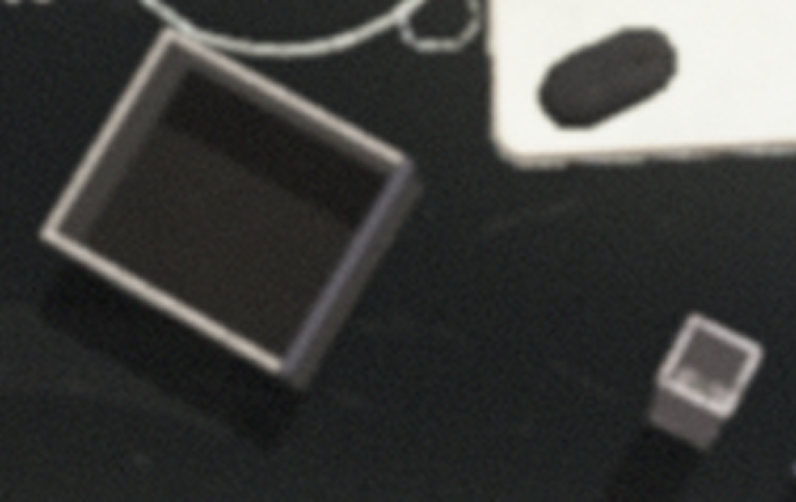

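View pics/scene_c.png

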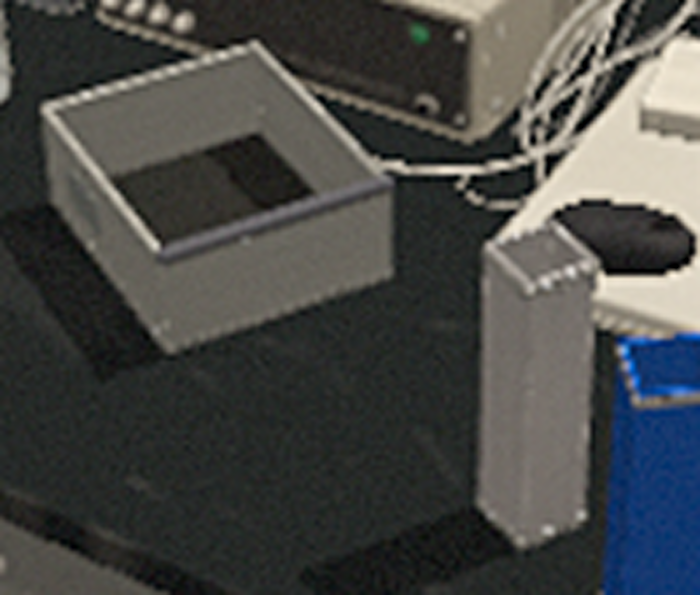

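Top crop: the bin lip corners are (165,30), (42,235), (290,375) and (410,160), with the bar on the right-hand wall. The can mouth corners are (694,313), (763,352), (728,417) and (660,377). Scene crop: the can foot corners are (480,510), (520,548) and (587,520). Next I'll fit poses to these.

```bash
cat > h.py <<'E'
import numpy as np
from scipy.optimize import least_squares
from scipy.spatial.transform import Rotation as R
C={n:np.load(f"cam_{n}.npz") for n in("scene","top")}
def proj(n,P):
    P=np.atleast_2d(P); c=P@C[n]["T"][:3,:3].T+C[n]["T"][:3,3]; u=c@C[n]["K"].T; return u[:,:2]/u[:,2:]
def o(p,off,s): # crop px -> original px
    p=np.array(p,float); return (((p+.5)/s+off)*.7-.5)
E
python3 - <<'E'
from h import *
T=lambda p:o(p,[255,180],2.95); S=lambda p:o(p,[320,240],3.5)
def fit(obs,x0):
    def res(v):
        r=[]
        for n,px,P in obs:
            c,s=np.cos(v[2]),np.sin(v[2]); W=np.array([v[0]+c*P[0]-s*P[1],v[1]+s*P[0]+c*P[1],P[2]])
            r.append(proj(n,W)[0]-px)
        return np.ravel(r)
    f=least_squares(res,x0,loss='soft_l1'); print(f.x,np.degrees(f.x[2])); print(np.round(res(f.x).reshape(-1,2),1).tolist()); return f.x
b=[("top",T([165,30]),(.1,-.085,.082)),("top",T([42,235]),(.1,.085,.082)),("top",T([290,375]),(-.1,.085,.08)),("top",T([410,160]),(-.1,-.085,.082)),
("scene",S([168,352]),(-.1,.085,0)),("scene",S([392,277]),(-.1,-.085,0)),("scene",S([43,105]),(.1,.085,.082)),("scene",S([255,41]),(.1,-.085,.082))]
B=fit(b,[.6,.2,1.06])
h=.024
c=[("top",T([694,313]),(h,-h,.2)),("top",T([763,352]),(-h,-h,.2)),("top",T([728,417]),(-h,h,.2)),("top",T([660,377]),(h,h,.2)),
("scene",S([484,243]),(h,h,.2)),("scene",S([556,220]),(h,-h,.2)),("scene",S([600,263]),(-h,-h,.2)),("scene",S([530,292]),(-h,h,.2)),
("scene",S([479,510]),(h,h,0)),("scene",S([520,548]),(-h,h,0)),("scene",S([587,520]),(-h,-h,0))]
K=fit(c,[.5,-.1,1.06])
c,s=np.cos(B[2]),np.sin(B[2]);d=K[:2]-B[:2]
print("can in bin",c*d[0]+s*d[1],-s*d[0]+c*d[1])
E
```

```text
[0.62482883 0.18691061 1.0601946 ] 60.744676161576294
[[0.4, -0.6], [0.3, 0.0], [-0.0, -0.3], [0.6, -0.0], [-0.3, 0.3], [-0.4, -0.4], [-1.1, 0.2], [-0.3, -0.1]]
[ 0.49050299 -0.13841424  1.0668369 ] 61.12525154976557
[[0.8, -0.4], [1.0, -0.9], [0.5, -0.1], [0.1, 0.5], [-0.5, 0.0], [-0.5, -0.5], [0.2, -0.3], [-0.5, -0.7], [-0.6, -1.1], [-0.3, 0.9], [-0.3, 0.9]]
can in bin -0.3494752105168776 -0.04179435485333656
```

```bash
cat >> h.py <<'E'
B=np.array([0.6248,0.1869]); YB=1.0602
bx=np.array([np.cos(YB),np.sin(YB),0]); by=np.array([-np.sin(YB),np.cos(YB),0]); bz=np.array([0,0,1.])
def w(x,y,z): return np.r_[B,0]+x*bx+y*by+z*bz      # bin frame -> world
def tool(a): # a: angle (deg) of tool z turned from straight down towards bin -x
    a=np.radians(a); z=-np.sin(a)*bx-np.cos(a)*bz; y=-by; return np.c_[np.cross(y,z),y,z]
def row(st,g,a): # st=(pos,R) at call start; g grasp point in the bin frame
    Rt=tool(a) if np.isscalar(a) else a; p=w(*g)-.147*Rt[:,2]
    d=st[1].T@(p-st[0])/.5; r=R.from_matrix(st[1].T@Rt).as_rotvec()/.5
    return np.round(np.r_[d,r],3).tolist()
def now():
    from plant import get_state
    s=get_state(); return (s["tool_pos"],R.from_quat(s["eef_rot"]).as_matrix()),s
def binpose(): # grasp point in the bin frame, angle a, misalignments
    (p,M),s=now(); g=p+.147*M[:,2]-np.r_[B,0]
    return np.round([g@bx,g@by,g@bz,np.degrees(np.arctan2(-M[:,2]@bx,-M[:,2]@bz)),M[:,2]@by,M[:,0]@by],4),s
E
python3 - <<'E'
import plant
print([n for n in dir(plant) if not n.startswith('_')], getattr(plant,'nose_length',None))
from h import *
st,s=now(); print(binpose()[0])
print(row(st,(-.3495,-.0418,.26),0))
E
```

```text
['Unreachable', 'finish_job', 'get_state', 'nose_length', 'snapshot'] 0.166
[ 1.382e-01  6.020e-01  2.570e-01  8.870e-02 -5.000e-04  9.714e-01]
[-1.019, -1.254, -0.004, -0.002, 0.003, 3.621]
```

play_rows([
  [[-0.6,-0.25,-0.05,0,0,1],[-0.6,-0.25,-0.05,0,0,1],[-0.6,-0.25,-0.05,0,0,1],[-0.6,-0.25,-0.05,0,0,1],[-0.6,-0.25,-0.05,0,0,1],[-0.6,-0.25,-0.05,0,0,1],[-0.6,-0.25,-0.05,0,0,1],[-0.6,-0.25,-0.05,0,0,1],[-0.6,-0.25,-0.05,0,0,1]],
], claw=0)

```text
clock: 0.85
tool_pos: [0.4299, 0.3947, 0.4299]
eef_rot: [0.382, 0.924, -0.001, 0.003]
contact_force: [0.1, -0.8, 0.6]
opening: 1.002
finger_force: 0.0
```

```bash
python3 - <<'E'
from h import *
st,s=now(); print(binpose()[0],s["clock"],st[0],s["q"])
print(row(st,(-.3495,-.0418,.26),0))
E
```

```text
[ 0.0859  0.2706  0.2829  0.0766 -0.007   0.9628] 0.85 [0.42990798 0.39471363 0.42994194] [-0.77848963  0.59960794 -0.07656938  1.66855949  0.06553602  0.87563473
 -0.09704263]
[-0.838, -0.669, 0.051, 0.01, 0.011, 2.595]
```

play_rows([
  [[-0.4,-0.35,0,0,0,1],[-0.4,-0.35,0,0,0,1],[-0.4,-0.35,0,0,0,1],[-0.4,-0.35,0,0,0,1],[-0.4,-0.35,0,0,0,1],[-0.4,-0.35,0,0,0,1],[-0.4,-0.35,0,0,0,1],[-0.4,-0.35,0,0,0,1]],
])

```text
clock: 1.52
tool_pos: [0.4443, 0.1319, 0.4296]
eef_rot: [0.597, 0.802, -0.001, 0.0]
contact_force: [0.5, 0.3, 0.3]
opening: 0.996
finger_force: 0.0
```

```bash
python3 - <<'E'
from h import *
st,s=now(); print(binpose()[0],s["clock"],st[0],s["q"])
print(row(st,(-.3495,-.0418,.26),0))
E
```

```text
[-1.366e-01  1.305e-01  2.826e-01  1.728e-01 -6.000e-04  7.190e-01] 1.5167 [0.44433534 0.1319435  0.42963201] [-0.41738698  0.44476368  0.04202805  2.00902032 -0.02472439  0.69029073
 -0.0685822 ]
[-0.544, -0.067, 0.047, -0.001, 0.006, 1.605]
```

play_rows([
  [[-0.54,-0.07,0.03,0,0,1],[-0.54,-0.07,0.03,0,0,1],[-0.54,-0.07,0.03,0,0,1],[-0.54,-0.07,0.03,0,0,1],[-0.54,-0.07,0.03,0,0,1],[-0.54,-0.07,0.03,0,0,1],[-0.54,-0.07,0.03,0,0,1],[-0.54,-0.07,0.03,0,0,1],[-0.54,-0.07,0.03,0,0,1]],
])

```text
clock: 2.27
tool_pos: [0.4912, -0.1316, 0.4142]
eef_rot: [0.775, 0.632, 0.0, -0.0]
contact_force: [0.9, 0.8, -0.9]
opening: 1.0
finger_force: 0.0
```

```bash
python3 - <<'E'
from h import *
st,s=now(); print(binpose()[0],s["clock"],st[0],s["q"])
print(row(st,(-.3495,-.0418,.26),0))
E
```

```text
[-0.3431 -0.039   0.2672 -0.0257  0.0006  0.3044] 2.2667 [ 0.49118353 -0.13156879  0.4142332 ] [ 0.07178087  0.52812007  0.15570652  1.91174221 -0.12096017  0.71107793
  0.09714049]
[-0.014, 0.001, 0.014, -0.001, -0.001, 0.619]
```

play_rows([
  [[-0.014,0.001,0.01,0,0,0.62],[-0.014,0.001,0.01,0,0,0.62],[-0.014,0.001,0.01,0,0,0.62],[-0.014,0.001,0.01,0,0,0.62],[-0.014,0.001,0.01,0,0,0.62],[-0.014,0.001,0.01,0,0,0.62]],
])

```text
clock: 2.77
tool_pos: [0.4901, -0.1369, 0.4096]
eef_rot: [0.861, 0.508, 0.0, -0.0]
contact_force: [0.7, 0.2, 0.4]
opening: 0.999
finger_force: 0.0
```

```bash
python3 - <<'E'
from h import *
import cv2
from plant import snapshot
st,s=now(); print(binpose()[0],s["clock"],st[0],s["q"])
print(row(st,(-.3495,-.0418,.167),0))
im=snapshot("scene")["pixels"][120:300,230:460]; cv2.imwrite("pics/s1.png",cv2.resize(im,None,fx=3.3,fy=3.3,interpolation=cv2.INTER_CUBIC))
E
```

```text
[-0.3482 -0.0407  0.2626 -0.0448  0.0006  0.0051] 2.7667 [ 0.49010283 -0.13693993  0.40964056] [ 0.02635786  0.54248847  0.24596064  1.91920946 -0.1970343   0.70325714
 -0.1162192 ]
[-0.002, 0.002, 0.191, -0.001, -0.002, 0.01]
```

View pics/s1.png

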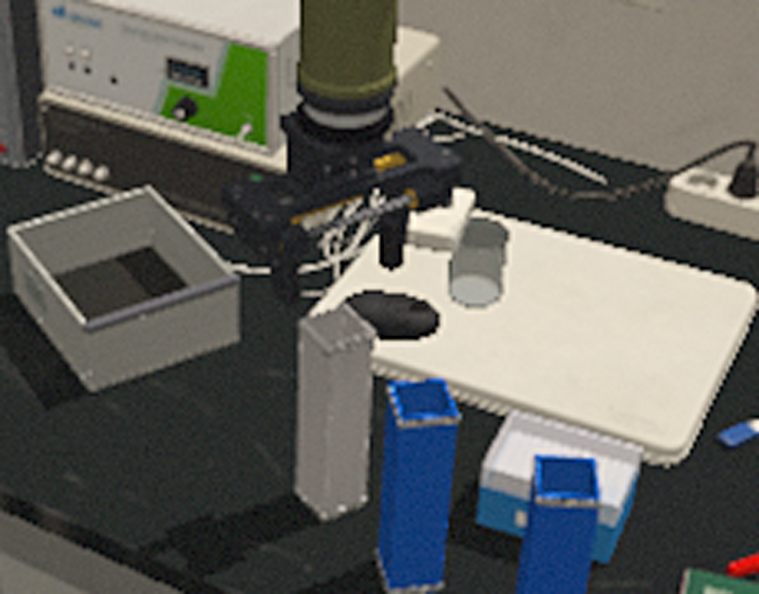

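The fingertips at (287,290) and (392,265) straddle the can mouth (337,330) and sit above it. I'll descend and grip.

play_rows([
  [[-0.002,0.002,0.05,0,0,0.01],[-0.002,0.002,0.1,0,0,0.01],[-0.002,0.002,0.15,0,0,0.01],[-0.002,0.002,0.19,0,0,0.01],[-0.002,0.002,0.19,0,0,0.01],[-0.002,0.002,0.19,0,0,0.01]],
])

```text
clock: 3.32
tool_pos: [0.4901, -0.1397, 0.3143]
eef_rot: [0.864, 0.504, -0.001, -0.001]
contact_force: [1.2, -1.4, 0.0]
opening: 1.002
finger_force: 0.0
```

play_rows([
  [[0,0,0,0,0,0],[0,0,0,0,0,0],[0,0,0,0,0,0],[0,0,0,0,0,0],[0,0,0,0,0,0],[0,0,0,0,0,0],[0,0,0,0,0,0],[0,0,0,0,0,0]],
], claw=1, squeeze=40)

```text
clock: 3.98
tool_pos: [0.4902, -0.1399, 0.3149]
eef_rot: [0.864, 0.504, 0.0, -0.0]
contact_force: [-1.2, -0.2, 3.4]
opening: 0.523
finger_force: 39.8
```

```bash
python3 - <<'E'
from h import *
st,s=now(); print(binpose()[0],s["clock"],s["opening"],s["finger_force"],s["contact_force"])
for g in [(-.3495,-.04,.174),(-.216,-.02,.174),(-.216,-.02,.168)]: print(row(st,g,0))
E
```

```text
[-3.509e-01 -4.230e-02  1.679e-01 -1.240e-02 -1.000e-04 -4.300e-03] 3.9833 0.523359153686435 39.75186439231038 [-1.18990989 -0.22274008  3.40378377]
[0.003, -0.005, -0.012, 0.0, -0.0, -0.009]
[0.27, -0.046, -0.012, 0.0, -0.0, -0.009]
[0.27, -0.046, -0.0, 0.0, -0.0, -0.009]
```

play_rows([
  [[0,0,-0.01,0,0,0],[0,0,-0.02,0,0,0],[0.02,-0.005,-0.02,0,0,0],[0.05,-0.01,-0.02,0,0,0],[0.09,-0.015,-0.02,0,0,0],[0.13,-0.02,-0.02,0,0,0],[0.17,-0.03,-0.02,0,0,0],[0.21,-0.04,-0.02,0,0,0],[0.24,-0.045,-0.02,0,0,0],[0.26,-0.045,-0.02,0,0,0],[0.27,-0.045,-0.02,0,0,0],[0.27,-0.045,-0.015,0,0,0],[0.27,-0.045,-0.01,0,0,0],[0.27,-0.045,-0.004,0,0,0],[0.27,-0.045,-0.004,0,0,0]],
])

```text
clock: 5.23
tool_pos: [0.5365, -0.0126, 0.316]
eef_rot: [0.864, 0.503, -0.001, -0.0]
contact_force: [-0.3, 0.5, -2.4]
opening: 0.522
finger_force: 39.8
```

```bash
cat >> h.py <<'E'
def cang(th,s_,edge,off=0.023): # point on the can axis side: foot edge + s along face + off inward, bin frame xz
    t=np.radians(th); u=np.array([np.sin(t),np.cos(t)]); n=np.array([-np.cos(t),np.sin(t)]); return edge+s_*u+off*n
E
python3 - <<'E'
from h import *
st,s=now(); b,_=binpose(); print(b,s["clock"],s["opening"],s["finger_force"],s["contact_force"],s["q"])
e=np.array([b[0]+.023,0.001])
for th in (4,8,12,16,20,24,28):
    p=cang(th,.168,e); print(th,row(st,(p[0],b[1],p[1]),float(th)))
E
```

```text
[-0.2174 -0.0203  0.169   0.0812  0.0012 -0.0064] 5.2333 0.5216647764073542 39.752778957481496 [-0.28918819  0.5005165  -2.38939308] [-0.19824147  0.72016432  0.22677382  1.92856592 -0.29812026  0.52688363
 -0.28362372]
4 [0.044, -0.001, -0.002, -0.003, -0.137, -0.013]
8 [0.088, -0.001, -0.0, -0.003, -0.276, -0.013]
12 [0.132, -0.001, 0.004, -0.004, -0.416, -0.013]
16 [0.175, -0.001, 0.012, -0.004, -0.556, -0.012]
20 [0.218, -0.002, 0.022, -0.005, -0.695, -0.012]
24 [0.26, -0.002, 0.035, -0.005, -0.835, -0.012]
28 [0.301, -0.002, 0.052, -0.006, -0.975, -0.012]
```

play_rows([
  [[0.011,0,-0.002,0,-0.034,0],[0.033,0,-0.002,0,-0.103,0],[0.055,0,-0.002,0,-0.172,0],[0.077,0,-0.001,0,-0.241,0],[0.099,0,0,0,-0.311,0],[0.121,0,0.003,0,-0.381,0],[0.143,0,0.006,0,-0.451,0],[0.164,0,0.01,0,-0.521,0],[0.186,0,0.014,0,-0.591,0],[0.207,0,0.019,0,-0.66,0],[0.228,0,0.025,0,-0.73,0],[0.249,0,0.031,0,-0.8,0],[0.27,0,0.039,0,-0.87,0],[0.28,0,0.043,0,-0.905,0],[0.28,0,0.043,0,-0.905,0],[0.28,0,0.043,0,-0.905,0]],
])

```text
clock: 6.57
tool_pos: [0.606, 0.1105, 0.2952]
eef_rot: [0.842, 0.491, -0.194, 0.113]
contact_force: [-0.0, -0.2, -3.8]
opening: 0.518
finger_force: 39.8
```

```bash
python3 - <<'E'
from h import *
st,s=now(); b,_=binpose(); print(b,s["clock"],s["opening"],s["finger_force"],s["contact_force"],s["q"])
e=np.array([-.1935,0.001])
for th in (26,28,30,34,38,42,44,46,47,48):
    p=cang(th,.168,e); print(th,row(st,(p[0],b[1],p[1]),float(th)))
E
```

```text
[-1.400e-01 -2.070e-02  1.630e-01  2.591e+01  1.600e-03 -4.000e-03] 6.5667 0.5175425750590267 39.751530586509034 [-0.04246781 -0.16146086 -3.83862646] [-0.59609624  0.96111179  0.53379693  1.56248062 -0.11139399  1.00785175
 -0.64156838]
26 [0.0, -0.001, 0.002, -0.003, -0.003, -0.008]
28 [0.022, -0.001, 0.001, -0.003, -0.073, -0.008]
30 [0.044, -0.001, 0.0, -0.003, -0.143, -0.008]
34 [0.088, -0.001, 0.002, -0.004, -0.282, -0.008]
38 [0.132, -0.001, 0.006, -0.004, -0.422, -0.008]
42 [0.176, -0.001, 0.014, -0.004, -0.562, -0.007]
44 [0.197, -0.001, 0.019, -0.004, -0.631, -0.007]
46 [0.219, -0.001, 0.025, -0.005, -0.701, -0.007]
47 [0.229, -0.001, 0.028, -0.005, -0.736, -0.007]
48 [0.24, -0.001, 0.031, -0.005, -0.771, -0.007]
```

play_rows([
  [[0.022,0,0.001,0,-0.073,0],[0.044,0,0,0,-0.143,0],[0.066,0,0.001,0,-0.213,0],[0.088,0,0.002,0,-0.282,0],[0.11,0,0.004,0,-0.352,0],[0.132,0,0.006,0,-0.422,0],[0.154,0,0.01,0,-0.492,0],[0.176,0,0.014,0,-0.562,0],[0.197,0,0.019,0,-0.631,0],[0.208,0,0.022,0,-0.666,0],[0.219,0,0.025,0,-0.701,0],[0.224,0,0.026,0,-0.718,0],[0.229,0,0.028,0,-0.736,0],[0.229,0,0.028,0,-0.736,0],[0.229,0,0.028,0,-0.736,0]],
])

```text
clock: 7.82
tool_pos: [0.6538, 0.194, 0.233]
eef_rot: [0.792, 0.461, -0.345, 0.201]
contact_force: [-0.1, -0.7, 1.2]
opening: 0.516
finger_force: 39.7
```

```bash
python3 - <<'E'
from h import *
from plant import snapshot
import cv2
st,s=now(); b,_=binpose(); print(b,s["clock"],s["opening"],s["finger_force"],s["contact_force"],s["q"])
im=snapshot("scene")["pixels"]; cv2.imwrite("pics/s2_full.png",im); im=im[130:300,200:420]; cv2.imwrite("pics/s2.png",cv2.resize(im,None,fx=3.5,fy=3.5,interpolation=cv2.INTER_CUBIC))
E
```

```text
[-8.72000e-02 -2.13000e-02  1.32900e-01  4.70316e+01  3.50000e-03
 -4.10000e-03] 7.8167 0.5163931500709488 39.73175590275787 [-0.06990982 -0.6691035   1.16073821] [-0.68859354  1.23797382  0.61021168  1.17786472 -0.02637199  1.44521607
 -0.77030844]
```

View pics/s2.png

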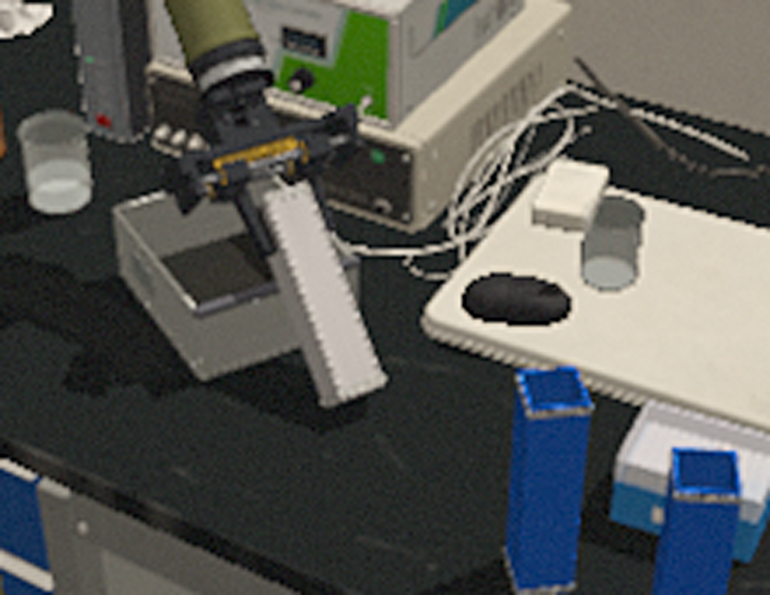

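The can (foot at (350,395)) leans over the bar near (290,300), and the arm no longer carries its full weight. I'll nudge it the last degree and release.

play_rows([
  [[0.005,0,0.002,0,-0.017,0],[0.01,0,0.003,0,-0.035,0],[0.01,0,0.003,0,-0.035,0]],
])

```text
clock: 8.12
tool_pos: [0.6548, 0.1954, 0.2285]
eef_rot: [0.789, 0.459, -0.353, 0.206]
contact_force: [-1.7, -2.5, 6.0]
opening: 0.518
finger_force: 39.7
```

play_rows([
  [[0,0,0,0,0,0],[0,0,0,0,0,0],[0,0,0,0,0,0],[0,0,0,0,0,0],[0,0,0,0,0,0],[0,0,0,0,0,0]],
], claw=0)

```text
clock: 8.62
tool_pos: [0.6549, 0.197, 0.2277]
eef_rot: [0.789, 0.46, -0.351, 0.205]
contact_force: [-1.4, 0.2, -0.2]
opening: 0.947
finger_force: 0.0
```

```bash
python3 - <<'E'
from h import *
from plant import snapshot
import cv2
st,s=now(); b,_=binpose(); print(b,s["clock"],s["opening"],s["finger_force"],s["contact_force"],s["q"])
E
```

```text
[-8.57000e-02 -2.08000e-02  1.29400e-01  4.79872e+01  3.30000e-03
 -2.50000e-03] 8.6167 0.9465611545378867 0.0 [-1.43199479  0.15969848 -0.20642494] [-0.69047842  1.25250242  0.61136346  1.16208792 -0.0230018   1.46149591
 -0.773643  ]
```

play_rows([
  [[0,0,-0.03,0,0,0],[0,0,-0.1,0,0,0],[0,0,-0.17,0,0,0],[0,0,-0.24,0,0,0],[0,0,-0.25,0,0,0]],
])

```text
clock: 9.03
tool_pos: [0.7021, 0.2818, 0.316]
eef_rot: [0.79, 0.463, -0.346, 0.206]
contact_force: [1.0, 0.5, 0.4]
opening: 0.998
finger_force: 0.0
```

```bash
python3 - <<'E'
from h import *
from plant import snapshot
import cv2
st,s=now(); b,_=binpose(); print(b,s["clock"],s["opening"],s["q"])
print(row(st,(-.05,-.02,.29),20.))
im=snapshot("scene")["pixels"]; cv2.imwrite("pics/s3_full.png",im); im=im[150:280,220:340]; cv2.imwrite("pics/s3.png",cv2.resize(im,None,fx=4.5,fy=4.5,interpolation=cv2.INTER_CUBIC))
E
```

```text
[ 1.21000e-02 -2.18000e-02  2.16800e-01  4.75442e+01 -5.10000e-03
 -2.40000e-03] 9.0333 0.9975212410401318 [-0.67884697  1.27092313  0.62543612  0.73874612 -0.03439596  1.85225101
 -0.77156895]
[-0.328, -0.001, 0.026, 0.011, 0.961, -0.002]
```

View pics/s3.png

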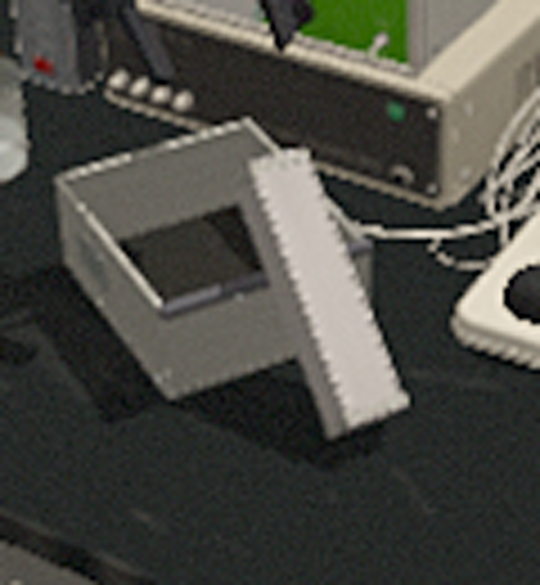

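The can leans on the bar by itself: mouth near (280,155), foot near (370,420). I'll fit its pose and plan the next moves.

```bash
python3 - <<'E'
from h import *
f=lambda p:(np.array(p)+.5)/4.5+[220,150]-.5
obs=[((333,438),-1,0),((409,402),1,0),((251,165),-1,.2),((309,150),1,.2)]
def res(v):
    r=[]
    for px,sd,s in obs:
        p=cang(v[1],s,np.array([v[0],0]),.047); P=w(p[0],v[2]-sd*.024*np.cos(v[3]),p[1])-sd*.024*np.sin(v[3])*bx
        r.append(proj("scene",P)[0]-f(px))
    return np.ravel(r)
q=least_squares(res,[-.193,48,-.02,0]); print(q.x,np.round(q.fun,1))
E
```

```text
[-1.95134411e-01  4.15368970e+01 -1.45015951e-02  1.29218148e-02] [ 2.2 -1.  -1.4  2.2 -0.7 -0.3 -0.1 -1.1]
```

play_rows([
  [[-0.1,0,-0.04,0,0.24,0],[-0.2,0,-0.03,0,0.48,0],[-0.28,0,0,0,0.72,0],[-0.33,0,0.02,0.01,0.96,0],[-0.33,0,0.025,0.01,0.96,0]],
])

```text
clock: 9.5
tool_pos: [0.6381, 0.1625, 0.4311]
eef_rot: [0.854, 0.488, -0.155, 0.088]
contact_force: [0.6, -2.1, 1.3]
opening: 0.998
finger_force: 0.0
```

```bash
python3 - <<'E'
from h import *
st,s=now(); b,_=binpose(); print(b,s["clock"],s["q"])
print(row(st,(-.15,-.02,.27),-5.))
E
```

```text
[-6.63000e-02 -2.24000e-02  2.93400e-01  2.05032e+01  8.20000e-03
 -2.06000e-02] 9.5 [-0.62730379  0.84257225  0.56616258  1.31387115 -0.14768699  1.31911113
 -0.65432059]
[-0.267, -0.001, 0.131, -0.007, 0.89, -0.044]
```

play_rows([
  [[-0.07,0,0.02,0,0.22,-0.01],[-0.14,0,0.05,0,0.45,-0.02],[-0.2,0,0.09,0,0.67,-0.03],[-0.27,0,0.13,-0.01,0.89,-0.04],[-0.27,0,0.13,-0.01,0.89,-0.04]],
])

```text
clock: 9.92
tool_pos: [0.5598, 0.0305, 0.41]
eef_rot: [0.864, 0.502, 0.031, -0.024]
contact_force: [-1.8, -2.0, 0.4]
opening: 0.999
finger_force: 0.0
```

```bash
python3 - <<'E'
from h import *
from plant import snapshot
import cv2
st,s=now(); b,_=binpose(); print(b,s["clock"],s["q"])
g2=cang(48,.072,np.array([-.1935,0])); z=tool(-24.)[:,2]
for d in(.11,0): print(row(st,(g2[0]-d*np.sin(np.radians(24)),-.02,g2[1]+d*np.cos(np.radians(24))),-24.))
im=cv2.imread("pics/s3_full.png")
im=cv2.resize(im[150:280,220:340],None,fx=4.5,fy=4.5,interpolation=cv2.INTER_CUBIC)
for off in(0,.046):
  for sd in(-1,1):
    P=[w(p[0],-.02+sd*.023,p[1]) for p in (cang(48,k,np.array([-.1935,0]),off) for k in(0,.2))]
    u=(proj("scene",P)-[220,150]+.5)*4.5-.5; cv2.line(im,*[tuple(int(t) for t in q) for q in u],(0,255,0) if off else (0,0,255),1)
cv2.imwrite("pics/s3m.png",im)
E
```

```text
[-0.1568 -0.0184  0.2635 -4.4609  0.0092 -0.0085] 9.9167 [-0.32285694  0.61261587  0.34481644  1.79003399 -0.3876073   0.77177811
 -0.2789308 ]
[-0.2, 0.004, 0.205, -0.015, 0.682, -0.02]
[-0.126, 0.005, 0.412, -0.015, 0.682, -0.02]
```

View pics/s3m.png

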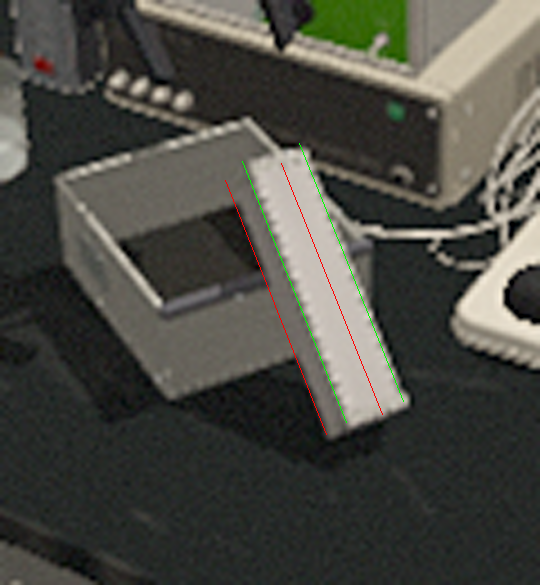

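The model overlay (green, red) fits the can within about 6 crop pixels, roughly 3 mm, so the real y is about -0.023. Moving to the hover pose.

play_rows([
  [[-0.07,0.005,0.04,0,0.23,0],[-0.14,0.01,0.09,-0.01,0.46,-0.01],[-0.2,0.013,0.15,-0.015,0.68,-0.02],[-0.2,0.013,0.2,-0.015,0.68,-0.02],[-0.2,0.013,0.2,-0.015,0.68,-0.02],[-0.2,0.013,0.2,-0.015,0.68,-0.02],[-0.2,0.013,0.2,-0.015,0.68,-0.02]],
])

```text
clock: 10.5
tool_pos: [0.5304, -0.0378, 0.3045]
eef_rot: [0.837, 0.504, 0.183, -0.106]
contact_force: [-0.5, 1.3, -0.0]
opening: 1.002
finger_force: 0.0
```

```bash
python3 - <<'E'
from h import *
st,s=now(); b,_=binpose(); print(b,s["clock"],s["q"])
g2=cang(48,.072,np.array([-.1935,0]))
for d in(.11,.06,.0): print(row(st,(g2[0]-d*np.sin(np.radians(24)),-.023,g2[1]+d*np.cos(np.radians(24))),-24.))
E
```

```text
[-1.81300e-01 -2.70000e-02  1.70600e-01 -2.44484e+01  3.30000e-03
  2.32000e-02] 10.5 [ 0.24050873  0.72939637 -0.22984177  2.01553368 -0.81061986  0.32701849
  0.35693954]
[-0.036, -0.01, -0.007, -0.006, -0.016, 0.046]
[-0.037, -0.009, 0.093, -0.006, -0.016, 0.046]
[-0.037, -0.009, 0.213, -0.006, -0.016, 0.046]
```

play_rows([
  [[-0.036,-0.01,0,-0.006,-0.016,0.046],[-0.036,-0.01,0,-0.006,-0.016,0.046],[-0.036,-0.01,0.04,-0.006,-0.016,0.046],[-0.036,-0.01,0.09,-0.006,-0.016,0.046],[-0.036,-0.01,0.09,-0.006,-0.016,0.046],[-0.036,-0.01,0.09,-0.006,-0.016,0.046]],
])

```text
clock: 11.0
tool_pos: [0.5277, -0.0324, 0.2563]
eef_rot: [0.843, 0.496, 0.18, -0.105]
contact_force: [-0.4, 0.3, 0.7]
opening: 1.002
finger_force: 0.0
```

```bash
python3 - <<'E'
from h import *
from plant import snapshot
import cv2
st,s=now(); b,_=binpose(); print(b,s["clock"],s["q"])
g2=cang(48,.072,np.array([-.1935,0]))
for d in(.06,.0): print(row(st,(g2[0]-d*np.sin(np.radians(24)),-.023,g2[1]+d*np.cos(np.radians(24))),-24.))
im=snapshot("scene")["pixels"]; im=im[120:290,200:400]; cv2.imwrite("pics/s4.png",cv2.resize(im,None,fx=3.5,fy=3.5,interpolation=cv2.INTER_CUBIC))
E
```

```text
[-1.78800e-01 -2.25000e-02  1.22100e-01 -2.40584e+01  0.00000e+00
  3.70000e-03] 11.0 [ 0.28877993  0.8256569  -0.33237041  2.04503005 -0.86428833  0.18124037
  0.41774581]
[-0.003, 0.001, 0.003, -0.0, -0.002, 0.007]
[-0.003, 0.001, 0.123, -0.0, -0.002, 0.007]
```

View pics/s4.png

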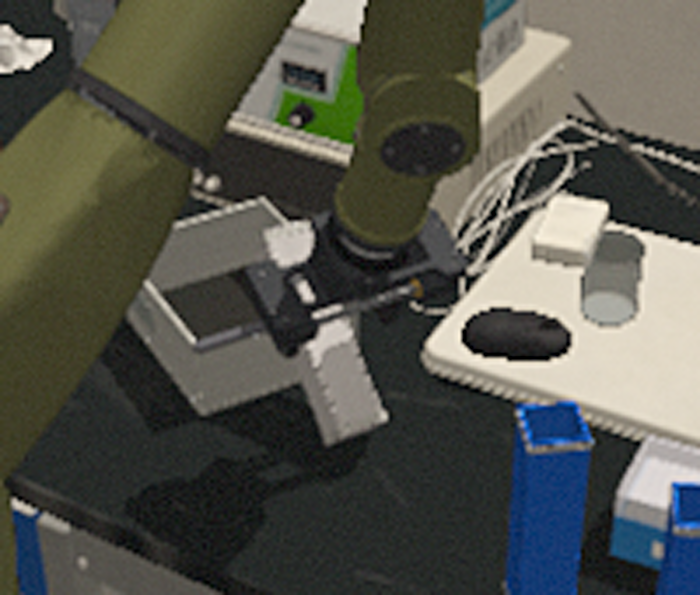

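The can still leans, with its foot at (355,430), and the fingers straddle it. The wrist is near j6's lower limit, so I'll descend in steps.

play_rows([
  [[-0.003,0.001,0.03,0,0,0],[-0.003,0.001,0.06,0,0,0],[-0.003,0.001,0.07,0,0,0],[-0.003,0.001,0.07,0,0,0]],
])

```text
clock: 11.38
tool_pos: [0.534, -0.0234, 0.2233]
eef_rot: [0.844, 0.495, 0.18, -0.105]
contact_force: [0.7, -0.3, 0.1]
opening: 1.003
finger_force: 0.0
```

```bash
python3 - <<'E'
from h import *
st,s=now(); b,_=binpose(); print(b,s["clock"],s["q"],s["contact_force"])
g2=cang(48,.072,np.array([-.1935,0]))
print(row(st,(g2[0],-.023,g2[1]),-24.))
print(g2)
E
```

```text
[-1.68000e-01 -2.38000e-02  8.90000e-02 -2.40304e+01 -1.40000e-03
  4.00000e-04] 11.3833 [ 0.30519816  0.90056088 -0.39421153  2.03725275 -0.88270774  0.09433245
  0.44408886] [ 0.68854394 -0.29463058  0.09570144]
[0.004, -0.001, 0.054, 0.003, -0.001, 0.001]
[-0.15538358  0.06526973]
```

```bash
python3 - <<'E'
from h import *
st,s=now()
for s_,a in((.072,-20.),(.068,-19.)):
  g=cang(48,s_,np.array([-.1935,0])); g[0]-=.005*np.sin(np.radians(20)); g[1]+=.005*np.cos(np.radians(20))
  print(row(st,(g[0],-.023,g[1]),a))
E
```

```text
[0.025, -0.001, 0.044, 0.003, -0.141, 0.001]
[0.022, -0.001, 0.047, 0.003, -0.176, 0.001]
```

play_rows([
  [[0.012,0,0.005,0,-0.07,0],[0.025,0,0.015,0,-0.14,0],[0.025,0,0.03,0,-0.14,0],[0.025,0,0.044,0,-0.14,0],[0.025,0,0.044,0,-0.14,0]],
])

```text
clock: 11.8
tool_pos: [0.5436, -0.0059, 0.2073]
eef_rot: [0.85, 0.498, 0.15, -0.088]
contact_force: [0.1, 0.0, -0.4]
opening: 0.999
finger_force: 0.0
```

```bash
python3 - <<'E'
from h import *
st,s=now(); b,_=binpose(); print(b,s["clock"],s["q"],s["contact_force"])
t=np.radians(48);d=b[[0,2]]-np.array([-.1935,0]);print("s",d@[np.sin(t),np.cos(t)],"n",d@[-np.cos(t),np.sin(t)])
E
```

```text
[-1.57500e-01 -2.34000e-02  6.92000e-02 -2.00364e+01 -7.00000e-04
 -5.00000e-04] 11.8 [ 0.18321561  0.91451178 -0.27997712  2.00914989 -0.89231272  0.11224139
  0.39882348] [ 0.0684843   0.01660802 -0.44078498]
s 0.07305705167721918 n 0.02733692009411678
```

Good: no contact, and the grasp is 73 mm up the can. Gripping.

play_rows([
  [[0,0,0,0,0,0],[0,0,0,0,0,0],[0,0,0,0,0,0],[0,0,0,0,0,0],[0,0,0,0,0,0],[0,0,0,0,0,0],[0,0,0,0,0,0],[0,0,0,0,0,0],[0,0,0,0,0,0],[0,0,0,0,0,0]],
], claw=1, squeeze=40)

```text
clock: 12.63
tool_pos: [0.5434, -0.0058, 0.2079]
eef_rot: [0.85, 0.498, 0.15, -0.088]
contact_force: [-1.4, 0.9, 3.0]
opening: 0.517
finger_force: 39.7
```

```bash
cat >> h.py <<'E'
def tip(th,sc,sg=.0735,n=.0273,lift=.001): # grasp point when the face touches the bar at sc from the foot, at lean th
    t=np.radians(th); u=np.array([np.sin(t),np.cos(t)]); nn=np.array([-np.cos(t),np.sin(t)])
    return np.array([-.098,.079])+(.006+lift)*nn+(sg-sc)*u+n*nn
E
python3 - <<'E'
from h import *
st,s=now(); b,_=binpose(); print(b,s["clock"],s["opening"],s["finger_force"],s["contact_force"])
print(tip(48,.1235,lift=0))
for th in range(50,77,2):
    p=tip(th,.1235,lift=min(.002,(th-48)*.001)); print(th,row(st,(p[0],b[1],p[1]),float(th-68+b[3]+20)))
E
```

```text
[-1.57600e-01 -2.32000e-02  6.98000e-02 -2.00246e+01 -4.00000e-04
 -5.00000e-04] 12.6333 0.5172769283362169 39.65687668214741 [-1.39006339  0.9217861   3.0405568 ]
[-0.15743929  0.07029019]
50 [0.01, 0.0, -0.009, 0.001, -0.07, -0.001]
52 [0.022, 0.0, -0.012, 0.001, -0.14, -0.001]
54 [0.033, 0.0, -0.015, 0.001, -0.209, -0.001]
56 [0.045, 0.0, -0.018, 0.001, -0.279, -0.001]
58 [0.057, 0.0, -0.02, 0.001, -0.349, -0.001]
60 [0.069, 0.0, -0.022, 0.001, -0.419, -0.001]
62 [0.081, 0.0, -0.024, 0.001, -0.489, -0.001]
64 [0.092, 0.0, -0.025, 0.001, -0.559, -0.001]
66 [0.104, 0.0, -0.026, 0.001, -0.628, -0.001]
68 [0.116, -0.0, -0.026, 0.001, -0.698, -0.001]
70 [0.128, -0.0, -0.026, 0.001, -0.768, -0.001]
72 [0.14, -0.0, -0.025, 0.001, -0.838, -0.001]
74 [0.152, -0.0, -0.024, 0.001, -0.908, -0.001]
76 [0.164, -0.0, -0.023, 0.001, -0.977, -0.001]
```

play_rows([
  [[0.01,0,-0.008,0,-0.07,0],[0.022,0,-0.012,0,-0.14,0],[0.033,0,-0.015,0,-0.209,0],[0.045,0,-0.018,0,-0.279,0],[0.057,0,-0.02,0,-0.349,0],[0.069,0,-0.022,0,-0.419,0],[0.081,0,-0.024,0,-0.489,0],[0.092,0,-0.025,0,-0.559,0],[0.104,0,-0.026,0,-0.628,0],[0.116,0,-0.026,0,-0.698,0],[0.128,0,-0.026,0,-0.768,0],[0.14,0,-0.025,0,-0.838,0],[0.152,0,-0.024,0,-0.908,0],[0.164,0,-0.023,0,-0.977,0],[0.164,0,-0.023,0,-0.977,0]],
])

```text
clock: 13.88
tool_pos: [0.5803, 0.0603, 0.2459]
eef_rot: [0.86, 0.506, -0.06, 0.036]
contact_force: [0.9, -0.2, -2.7]
opening: 0.52
finger_force: 39.7
```

```bash
python3 - <<'E'
from h import *
st,s=now(); b,_=binpose(); print(b,s["clock"],s["opening"],s["finger_force"],s["contact_force"],s["q"])
for th in range(78,105,2):
    p=tip(th,.1235,lift=.002); print(th,row(st,(p[0],-.0235,p[1]),float(th-68)))
E
```

```text
[-1.5260e-01 -2.3400e-02  1.0030e-01  7.9733e+00 -2.1000e-03  2.9000e-03] 13.8833 0.5198173184738475 39.65033469226 [ 0.93847475 -0.23059679 -2.67718508] [-0.5191476   0.96421611  0.57292856  1.79417486 -0.60409521  0.6485884
 -0.1354996 ]
78 [0.006, 0.001, -0.005, 0.004, -0.071, 0.006]
80 [0.018, 0.001, -0.008, 0.004, -0.141, 0.006]
82 [0.029, 0.001, -0.012, 0.005, -0.21, 0.005]
84 [0.041, 0.001, -0.014, 0.005, -0.28, 0.005]
86 [0.053, 0.001, -0.017, 0.005, -0.35, 0.005]
88 [0.065, 0.001, -0.019, 0.005, -0.42, 0.005]
90 [0.077, 0.001, -0.02, 0.005, -0.49, 0.005]
92 [0.088, 0.001, -0.021, 0.005, -0.559, 0.005]
94 [0.1, 0.001, -0.022, 0.005, -0.629, 0.005]
96 [0.112, 0.001, -0.022, 0.005, -0.699, 0.005]
98 [0.124, 0.001, -0.022, 0.005, -0.769, 0.005]
100 [0.136, 0.001, -0.022, 0.005, -0.839, 0.005]
102 [0.148, 0.001, -0.021, 0.005, -0.908, 0.005]
104 [0.16, 0.001, -0.019, 0.006, -0.978, 0.005]
```

play_rows([
  [[0.006,0,-0.004,0,-0.071,0],[0.018,0,-0.008,0,-0.141,0],[0.029,0,-0.012,0,-0.21,0],[0.041,0,-0.014,0,-0.28,0],[0.053,0,-0.017,0,-0.35,0],[0.065,0,-0.019,0,-0.42,0],[0.077,0,-0.02,0,-0.49,0],[0.088,0,-0.021,0,-0.559,0],[0.1,0,-0.022,0,-0.629,0],[0.112,0,-0.022,0,-0.699,0],[0.124,0,-0.022,0,-0.769,0],[0.136,0,-0.022,0,-0.839,0],[0.148,0,-0.021,0,-0.908,0],[0.16,0,-0.019,0,-0.978,0],[0.16,0,-0.019,0,-0.978,0]],
])

```text
clock: 15.13
tool_pos: [0.6193, 0.1294, 0.2429]
eef_rot: [0.82, 0.482, -0.266, 0.156]
contact_force: [0.8, 0.2, -3.0]
opening: 0.519
finger_force: 39.7
```

```bash
python3 - <<'E'
from h import *
st,s=now(); b,_=binpose(); print(b,s["clock"],s["opening"],s["finger_force"],s["contact_force"],s["q"])
for th in range(106,123,2):
    p=tip(th,.1235,lift=.002); print(th,row(st,(p[0],-.0235,p[1]),float(th-68)))
E
```

```text
[-1.39100e-01 -2.33000e-02  1.23800e-01  3.58965e+01 -1.00000e-04
  1.90000e-03] 15.1333 0.5190139225079121 39.650096757600295 [ 0.79514709  0.20980171 -3.02776526] [-0.745969    1.20272534  0.85895623  1.46758651 -0.33805798  1.1443634
 -0.45210784]
106 [0.012, 0.0, -0.008, 0.0, -0.073, 0.004]
108 [0.023, 0.0, -0.011, 0.0, -0.143, 0.004]
110 [0.035, 0.0, -0.014, 0.0, -0.213, 0.004]
112 [0.046, 0.0, -0.017, 0.0, -0.283, 0.004]
114 [0.058, 0.0, -0.019, 0.0, -0.353, 0.004]
116 [0.07, 0.001, -0.021, 0.001, -0.422, 0.004]
118 [0.082, 0.001, -0.023, 0.001, -0.492, 0.004]
120 [0.094, 0.001, -0.024, 0.001, -0.562, 0.004]
122 [0.106, 0.001, -0.025, 0.001, -0.632, 0.004]
```

play_rows([
  [[0.012,0,-0.008,0,-0.073,0],[0.023,0,-0.011,0,-0.143,0],[0.035,0,-0.014,0,-0.213,0],[0.046,0,-0.017,0,-0.283,0],[0.058,0,-0.019,0,-0.353,0],[0.07,0,-0.021,0,-0.422,0],[0.082,0,-0.023,0,-0.492,0],[0.094,0,-0.024,0,-0.562,0],[0.106,0,-0.025,0,-0.632,0],[0.106,0,-0.025,0,-0.632,0],[0.106,0,-0.025,0,-0.632,0],[0.106,0,-0.025,0,-0.632,0],[0.106,0,-0.025,0,-0.632,0],[0.106,0,-0.025,0,-0.632,0],[0.106,0,-0.025,0,-0.632,0],[0.106,0,-0.025,0,-0.632,0]],
])

```text
clock: 16.47
tool_pos: [0.6436, 0.1715, 0.2242]
eef_rot: [0.769, 0.45, -0.392, 0.23]
contact_force: [-1.1, -0.2, -2.1]
opening: 0.52
finger_force: 39.7
```

```bash
python3 - <<'E'
from h import *
from plant import snapshot
import cv2
st,s=now(); b,_=binpose(); print(b,s["clock"],s["opening"],s["finger_force"],s["contact_force"],s["q"])
i=snapshot("scene")["pixels"][120:290,200:370]; j=snapshot("top")["pixels"][125:265,160:300]
f=lambda a,k:cv2.resize(a,(400,int(400*a.shape[0]/a.shape[1])),interpolation=cv2.INTER_CUBIC)
cv2.imwrite("pics/s5.png",np.hstack([f(i,1),f(j,1)]))
E
```

```text
[-1.23300e-01 -2.38000e-02  1.38000e-01  5.40644e+01  6.00000e-04
 -1.90000e-03] 16.4667 0.5202991631058613 39.650334250968626 [-1.130622   -0.16197761 -2.11614416] [-0.7802399   1.36636044  0.93332668  1.21900131 -0.20438918  1.47317723
 -0.54965877]
```

View pics/s5.png

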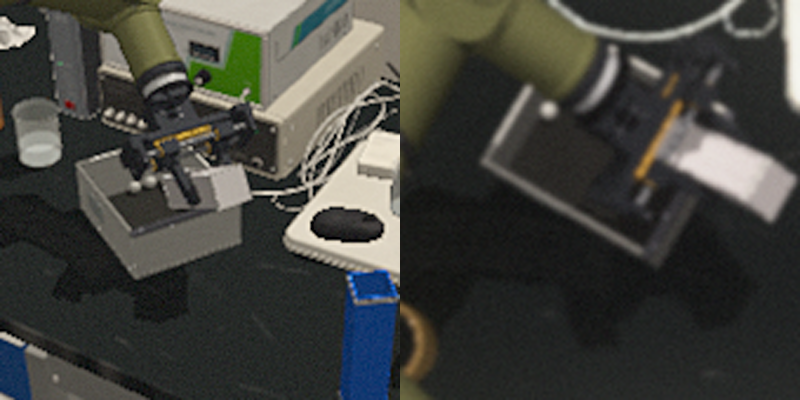

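Two balls are visible in the bin at (133,187) and (149,182), left panel. Now the way back.

```bash
python3 - <<'E'
from h import *
st,s=now()
for th in range(120,93,-2):
    p=tip(th,.1235,lift=.002); print(th,row(st,(p[0],-.0235,p[1]),float(th-68)))
E
```

```text
120 [-0.006, -0.001, 0.005, -0.001, 0.073, -0.003]
118 [-0.017, -0.001, 0.009, -0.001, 0.143, -0.003]
116 [-0.028, -0.001, 0.015, -0.001, 0.212, -0.003]
114 [-0.038, -0.001, 0.02, -0.001, 0.282, -0.003]
112 [-0.049, -0.001, 0.026, -0.001, 0.352, -0.004]
110 [-0.059, -0.001, 0.032, -0.001, 0.422, -0.004]
108 [-0.069, -0.001, 0.039, -0.0, 0.492, -0.004]
106 [-0.079, -0.001, 0.046, -0.0, 0.561, -0.004]
104 [-0.088, -0.001, 0.053, -0.0, 0.631, -0.004]
102 [-0.098, -0.001, 0.061, -0.0, 0.701, -0.004]
100 [-0.107, -0.001, 0.069, -0.0, 0.771, -0.004]
98 [-0.115, -0.0, 0.077, -0.0, 0.841, -0.004]
96 [-0.124, -0.0, 0.085, -0.0, 0.911, -0.004]
94 [-0.132, -0.0, 0.094, -0.0, 0.98, -0.004]
```

play_rows([
  [[-0.006,0,0.005,0,0.073,0],[-0.017,0,0.009,0,0.143,0],[-0.028,0,0.015,0,0.212,0],[-0.038,0,0.02,0,0.282,0],[-0.049,0,0.026,0,0.352,0],[-0.059,0,0.032,0,0.422,0],[-0.069,0,0.039,0,0.492,0],[-0.079,0,0.046,0,0.561,0],[-0.088,0,0.053,0,0.631,0],[-0.098,0,0.061,0,0.701,0],[-0.107,0,0.069,0,0.771,0],[-0.115,0,0.077,0,0.841,0],[-0.124,0,0.085,0,0.911,0],[-0.132,0,0.094,0,0.98,0],[-0.132,0,0.094,0,0.98,0]],
])

```text
clock: 17.82
tool_pos: [0.6053, 0.1026, 0.251]
eef_rot: [0.842, 0.491, -0.194, 0.114]
contact_force: [0.3, -0.9, -3.0]
opening: 0.519
finger_force: 39.7
```

```bash
python3 - <<'E'
from h import *
st,s=now(); b,_=binpose(); print(b,s["clock"],s["contact_force"],s["q"])
for th in range(92,65,-2):
    p=tip(th,.1235,lift=.002); print(th,row(st,(p[0],-.0235,p[1]),float(th-68)))
E
```

```text
[-1.47600e-01 -2.41000e-02  1.18900e-01  2.60428e+01  6.00000e-04
 -4.80000e-03] 17.8167 [ 0.31364579 -0.85235643 -3.03683714] [-0.69570367  1.1109552   0.79638251  1.59348167 -0.41957081  0.97113916
 -0.36891038]
92 [-0.006, -0.001, 0.005, -0.001, 0.071, -0.01]
90 [-0.017, -0.001, 0.009, -0.001, 0.141, -0.01]
88 [-0.028, -0.001, 0.015, -0.001, 0.211, -0.01]
86 [-0.039, -0.001, 0.02, -0.001, 0.281, -0.01]
84 [-0.049, -0.001, 0.026, -0.0, 0.351, -0.01]
82 [-0.06, -0.001, 0.032, -0.0, 0.42, -0.01]
80 [-0.07, -0.001, 0.039, -0.0, 0.49, -0.01]
78 [-0.079, -0.001, 0.046, 0.0, 0.56, -0.01]
76 [-0.089, -0.001, 0.053, 0.0, 0.63, -0.01]
74 [-0.098, -0.001, 0.061, 0.0, 0.7, -0.01]
72 [-0.107, -0.001, 0.068, 0.001, 0.769, -0.01]
70 [-0.116, -0.001, 0.077, 0.001, 0.839, -0.01]
68 [-0.124, -0.001, 0.085, 0.001, 0.909, -0.01]
66 [-0.132, -0.001, 0.094, 0.001, 0.979, -0.01]
```

play_rows([
  [[-0.006,0,0.005,0,0.071,0],[-0.017,0,0.009,0,0.141,0],[-0.028,0,0.015,0,0.211,0],[-0.039,0,0.02,0,0.281,0],[-0.049,0,0.026,0,0.351,0],[-0.06,0,0.032,0,0.42,-0.01],[-0.07,0,0.039,0,0.49,-0.01],[-0.079,0,0.046,0,0.56,-0.01],[-0.089,0,0.053,0,0.63,-0.01],[-0.098,0,0.061,0,0.7,-0.01],[-0.107,0,0.068,0,0.769,-0.01],[-0.116,0,0.077,0,0.839,-0.01],[-0.124,0,0.085,0,0.909,-0.01],[-0.132,0,0.094,0,0.979,-0.01],[-0.132,0,0.094,0,0.979,-0.01]],
])

```text
clock: 19.07
tool_pos: [0.5662, 0.0327, 0.2366]
eef_rot: [0.862, 0.506, 0.014, -0.009]
contact_force: [-0.5, -0.8, -2.1]
opening: 0.521
finger_force: 39.7
```

```bash
python3 - <<'E'
from h import *
st,s=now(); b,_=binpose(); print(b,s["clock"],s["contact_force"],s["q"])
for th in list(range(64,49,-2))+[49,48,47.5]:
    p=tip(th,.1235,lift=min(.002,max(0,(th-48)*.001))); print(th,row(st,(p[0],-.0235,p[1]),float(th-68)))
E
```

```text
[-1.5820e-01 -2.4100e-02  8.9600e-02 -1.9477e+00  1.0000e-03  6.0000e-04] 19.0667 [-0.52649423 -0.75583705 -2.14732718] [-0.33660657  0.90180004  0.36102253  1.88892771 -0.73135838  0.47274007
  0.0517463 ]
64 [-0.011, -0.001, 0.002, -0.002, 0.072, 0.001]
62 [-0.022, -0.001, 0.007, -0.002, 0.141, 0.001]
60 [-0.033, -0.001, 0.012, -0.002, 0.211, 0.001]
58 [-0.043, -0.001, 0.017, -0.002, 0.281, 0.001]
56 [-0.054, -0.001, 0.023, -0.002, 0.351, 0.001]
54 [-0.064, -0.001, 0.029, -0.002, 0.421, 0.001]
52 [-0.074, -0.001, 0.036, -0.002, 0.491, 0.001]
50 [-0.084, -0.001, 0.043, -0.002, 0.56, 0.001]
49 [-0.087, -0.001, 0.048, -0.002, 0.595, 0.001]
48 [-0.091, -0.001, 0.053, -0.002, 0.63, 0.001]
47.5 [-0.093, -0.001, 0.055, -0.002, 0.648, 0.001]
```

play_rows([
  [[-0.011,0,0.002,0,0.072,0],[-0.022,0,0.007,0,0.141,0],[-0.033,0,0.012,0,0.211,0],[-0.043,0,0.017,0,0.281,0],[-0.054,0,0.023,0,0.351,0],[-0.064,0,0.029,0,0.421,0],[-0.074,0,0.036,0,0.491,0],[-0.079,0,0.039,0,0.525,0],[-0.084,0,0.043,0,0.56,0],[-0.087,0,0.048,0,0.595,0],[-0.091,0,0.053,0,0.63,0],[-0.091,0,0.053,0,0.63,0],[-0.091,0,0.053,0,0.63,0]],
])

```text
clock: 20.15
tool_pos: [0.5453, -0.0055, 0.2083]
eef_rot: [0.849, 0.499, 0.149, -0.088]
contact_force: [-2.4, -4.9, 5.1]
opening: 0.521
finger_force: 39.6
```

```bash
python3 - <<'E'
from h import *
st,s=now(); b,_=binpose(); print(b,s["clock"],s["contact_force"],s["q"])
E
```

```text
[-1.56500e-01 -2.45000e-02  7.02000e-02 -1.99617e+01  6.00000e-04
  2.20000e-03] 20.15 [-2.39974722 -4.93176157  5.14810796] [ 0.17202442  0.91170356 -0.26314967  2.00392533 -0.91286594  0.12652618
  0.41817121]
```

The foot and bar are both carrying load again. I'll relax 1 mm, release, and back straight off.

play_rows([
  [[-0.002,0,0.001,0,0,0],[-0.002,0,0.001,0,0,0],[-0.002,0,0.001,0,0,0]],
])

```text
clock: 20.4
tool_pos: [0.5451, -0.0055, 0.2082]
eef_rot: [0.849, 0.499, 0.15, -0.088]
contact_force: [-4.5, -4.0, 9.5]
opening: 0.519
finger_force: 39.7
```

play_rows([
  [[0,0,0,0,0,0],[0,0,0,0,0,0],[0,0,0,0,0,0],[0,0,0,0,0,0],[0,0,0,0,0,0],[0,0,0,0,0,0],[0,0,0,0,0,0],[0,0,0,0,0,0]],
], claw=0)

```text
clock: 21.07
tool_pos: [0.5448, -0.0046, 0.2076]
eef_rot: [0.849, 0.499, 0.15, -0.088]
contact_force: [-0.6, -0.3, -0.1]
opening: 1.003
finger_force: 0.0
```

play_rows([
  [[-0.01,0,-0.02,0,0,0],[-0.02,0,-0.05,0,0,0],[-0.03,0,-0.09,0,0,0],[-0.04,0,-0.14,0,0,0],[-0.05,0,-0.2,0,0,0],[-0.06,0,-0.25,0,0,0],[-0.06,0,-0.28,0,0,0],[-0.06,0,-0.28,0,0,0],[-0.06,0,-0.28,0,0,0],[-0.06,0,-0.28,0,0,0],[-0.06,0,-0.28,0,0,0]],
])

```text
clock: 21.98
tool_pos: [0.5076, -0.0706, 0.328]
eef_rot: [0.849, 0.5, 0.15, -0.089]
contact_force: [-0.3, -0.1, -0.4]
opening: 1.0
finger_force: 0.0
```

```bash
python3 - <<'E'
from h import *
from plant import snapshot
import cv2
st,s=now(); b,_=binpose(); print(b,s["clock"],s["opening"],s["finger_force"],s["contact_force"],s["q"])
i=snapshot("scene")["pixels"][120:290,200:370]; j=snapshot("top")["pixels"][125:265,160:300]
f=lambda a:cv2.resize(a,(400,int(400*a.shape[0]/a.shape[1])),interpolation=cv2.INTER_CUBIC)
cv2.imwrite("pics/s6.png",np.hstack([f(i),f(j)]))
E
```

```text
[-2.31500e-01 -2.31000e-02  1.89900e-01 -2.00672e+01  3.30000e-03
  3.60000e-03] 21.9833 0.9998275778677743 0.0 [-0.31834296 -0.14943585 -0.42022023] [ 0.17580418  0.66340627 -0.04257863  2.037298   -0.78677336  0.43216014
  0.35686204]
```

View pics/s6.png

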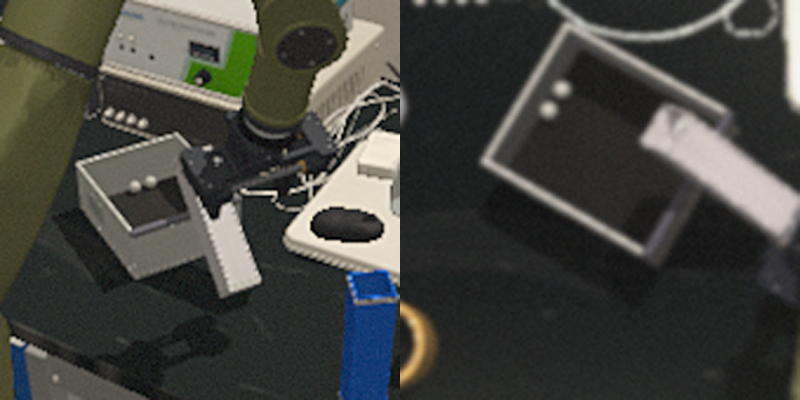

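Both balls lie on the bin floor ((548,110) and (562,88), right panel). The can leans on the ledge by itself and the gripper is clear.

```bash
python3 -c "
from plant import *
print(finish_job())"
```

```text
the job is handed in; nothing more can be done
None
```

The job is handed in; the hand-in gave no verdict, but the last pictures show both balls on the bin floor and the can released, leaning on the ledge with its foot on the bench, at about 22 s.

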